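Clear the way and flip the button box open

TASK

The thick roll of packing tape lies in the way of the wooden button box's lid. Push it along the worktop to your right until none of it is in front of the box any more, then lift the lid by its metal tab with a fingertip and flip it up and over past upright, so that it rests fully open by itself. Nothing may be gripped, lifted off the worktop or tipped: the box stays where it is, and the thread spools and the thin masking tape roll are left alone.

Things in the scene. Friction and masses are not known exactly. Their poses are not given: they have to be found in the camera images.
- button_box: Small wooden box, hinged lid, loose, 1 kg. Origin: middle of underside; x from front (facing the robot) to back, y to its left, z up. Walls x -46 to 54, y -75 to 75 mm; shut lid x -48 to 54, y -77 to 77, z 63 to 74 mm. A round knob on the front at y = 0 stands out to x = -58 mm; it is no help (nothing can touch it).
- button_box_lid (a joint): Angle of the lid in rad: 0 shut (at the start), grows as it opens, 1.57 upright, 1.83 fully open against its stop. The hinge is nearly free: let go a little short of upright it falls shut, past about 1.6 it falls open and stays. Lid and tab weigh 130 g.
- lid_hinge (a point): Middle of the hinge line, at x = 56, y = 0, z = 63 mm in the box's frame; the line runs along the box's y, the lid swings up and away from the robot.
- lid_tab (a point): Middle of the free front edge of the lid's lift tab; moves with the lid. The tab, a dark steel plate 38 mm wide (along y), 4 mm thick, juts toward the robot, falling 15 degrees: shut, from x = -46, z = 76 to this edge at x = -81, y = 0, z = 67 mm (box frame). Below it a fingertip has free room once the tape roll is gone.
- tape_roll: Thick roll of brown packing tape lying flat, 96 mm across, 48 mm high, (its middle is as good as solid: a finger cannot enter it), loose, 0.16 to 0.3 kg, 5 to 20 mm in front of the tab. Origin at the middle of its underside, z up. Its way to the right along the front of the box is free for over 150 mm; farther back, right of the box, stands a fixed wire file rack.
- spool_a: Thread spool, pale thread, wooden flanges, 25 mm across, 50 mm high, standing to the left of the box. Origin at the middle of its underside. Not to be moved.
- spool_b: Thread spool, dark red thread, white flanges, 25 mm across, 50 mm high, standing to the left of the box. Origin at the middle of its underside. Not to be moved.
- masking_tape: Thin pale roll of masking tape lying flat, 100 mm across, 25 mm high, well to the right of the box. Origin at the middle of its underside. Not to be moved.
There are look-alikes about, which are no part of the job. Leave any green look-alike of the button_box alone. Several things look just like the tape_roll: the one meant starts farthest to the robot's left.

How it is judged:
By the outcome, as a careful person would: the job done as asked, in the order asked, and still so for the second after the job is handed in, with the robot touching nothing.
It also fails if it takes over 56 s, if anything falls off the work surface, if the arm or the gripper's body presses on something with over 40 N, if the wrist force passes 120 N, or if a joint passes its speed limit or range.

ROBOT

A 6-joint arm with a two-finger parallel gripper is mounted at the origin on a cart in front of the work surface, level with it; the furniture and walls round the work are solid. World frame = base frame: x ahead of the robot, y to its left, z up, the work surface at z = 0. Lengths are in mm, angles in degrees, forces in N, time in s.
With the tool pointing down it reaches from about 300 to 850 mm from the base axis. Payload 4.2 kg.
Tool frame: the origin (TCP) lies at the very end of the fingers, on their centre line; the grasp point (between the pads) lies 19 mm behind it (env.grasp_offset is the distance from the TCP to the grasp point, in mm); z points along the fingers, y is the line along which they close (so a half turn about z gives the same grasp; the last joint's range is limited). The gripper opens to 91 mm and grips with 3 to 60 N. Pads are 32 mm wide; open, the fingers measure 118 mm over their backs; the gripper's body (76 mm by 178 mm) begins 60 mm behind the grasp point.
Start: joints at [65.374, 18.312, 89.639, -0, 72.044, -1.146], TCP at [229.1, 527.409, 175.176] pointing down, gripper open.
Joint ranges: [-177.97, 177.97], [-48.28, 115.42], [12.27, 149.76], [-77.06, 257.06], [2.81, 150.46], [-146.56, 146.56]. Speed limits (degrees/s): [147.25, 147.25, 180, 180, 180, 180].

INTERFACE

Orientations are given as [roll, pitch, yaw] about the fixed x, y, z axes, in that order (R = Rz(yaw) Ry(pitch) Rx(roll)).
In Python, from workcell import env gives the robot as it stands. The module is installed in compiled form; this text tells all that it offers.
- The arm moves only by the tool send_rows, never from a script. Its argument "motion" is a list of rows, each an object of numbers: "tx", "ty", "tz": the shift along the tool's x, y, z in units of 500 mm (1.0 is 500 mm); "rx", "ry", "rz": the turn, a rotation vector about the tool's x, y, z in units of 30 degrees (1.0 is 30 degrees); "gripper": the closure, from -1 (fully open) to 1 (shut). In form: [{"tx": .., "ty": .., "tz": .., "rx": .., "ry": .., "rz": .., "gripper": ..}, ...]. A call has 1 to 12 rows; each row shifts and turns the commanded pose from where the row before left it, along the tool's axes as they then stand; what a row does not reach is not made up. A row lasts 1/8 s, in which the tool goes at most 62.5 mm and 10.7 degrees, less where a joint would pass 70% of its speed; a pose out of reach is approached as far as the arm can. A call with a number of a shift or a turn outside -1 to 1 is refused whole. A call with a gripper value outside its range is refused whole. The fingers move at their own pace and stop on an object; "grip_force" is the grip in N (left out, the last holds). Time passes only in rows, so rows that do not move let the fingers close. It gives the time, the measured TCP pose, the force, the opening and the grip force at its end, in the units of the state.
- env.state(): the state, without advancing time (a new reading comes with each control period).
- env.grab_frame(name): name is "side" or "top"; returns a dict with "frame" (384x512x3 uint8, red, green, blue), "vertical_fov" (degrees; the focal length in pixels is half the picture's height over the tangent of half this angle, whatever the lens; pixels are square), "cx", "cy" (the principal point, pixels), "rvec" (rotation vector, rad) and "tvec" (3), from world to camera coordinates, as OpenCV has them. Camera axes: x right, y down, z forward; pixel columns grow to the right and rows downward; lengths in mm; the calibration is good to about 2 mm. A picture is of the moment at which its call begins. There is no depth.
- env.job_done(): hands the job in; it is judged then, once.
The state is a dict: "time_s": time; "qpos": joint angles; "qvel": joint speeds; "effort": joint torques, N m; "ee_pos": TCP position; "ee_rot": TCP orientation; "force": force on the tool from outside, world axes, zero at the start; "torque": the same for the moment, N m; "gripper_width": finger opening in mm; "gripper_force": force on a finger pad.
Only numpy, scipy, OpenCV 4.12 (cv2) and the standard library are available. Lean on these libraries where they do the work, as an engineer would, in place of code of your own. Each camera call takes 0.05 s, during which the arm holds its last target. There are 200 camera calls.

## Working session

There is one attempt and no reset: what is moved stays moved. The work goes in short steps, Python scripts to look and compute and a tool call to move; the robot and the scene stay as the last step left them, time stands still between calls to the robot, and variables do not carry over. Pictures are saved under pics/ and viewed, at most 10 in all, crops included, and the job is handed in when it is done.

Besides the shell and the picture viewer there is one more tool, called after "Call:" in YAML: its name, and indented under it one key for each argument. send_rows: Moves the arm, as the interface text tells. Shifts and turns lie within -1 to 1; 1 stands for 500 mm of shift or 30 degrees of turn. Its arguments: {"type":"object","properties":{"motion":{"type":"array"},"grip_force":{"type":"number"}},"required":["motion"]}

```bash
mkdir -p pics
cat > h.py <<'E'
import numpy as np,cv2
from workcell import env
def grab(n):
    g=env.grab_frame(n); g['name']=n
    f=192/np.tan(np.radians(g['vertical_fov'])/2)
    g['K']=np.array([[f,0,g['cx']],[0,f,g['cy']],[0,0,1.]]); g['R']=cv2.Rodrigues(np.array(g['rvec'],float))[0]; g['t']=np.array(g['tvec'],float).ravel()
    return g
def ray(g,u,v,z):
    c=-g['R'].T@g['t']; d=g['R'].T@np.linalg.inv(g['K'])@[u,v,1]
    return c+d*(z-c[2])/d[2]
def proj(g,p):
    q=g['K']@(g['R']@np.array(p,float)+g['t']); return q[:2]/q[2]
def save(g,name,box=None,s=1):
    im=g['frame'][:,:,::-1]
    if box: im=im[box[1]:box[3],box[0]:box[2]]
    cv2.imwrite('pics/'+name,cv2.resize(im,None,fx=s,fy=s,interpolation=cv2.INTER_CUBIC))
E
python3 - <<'E'
from h import *
a=grab('top');b=grab('side')
for g in(a,b):
    save(g,g['name']+'1.png',None,1.5); print(g['name'],-g['R'].T@g['t'],g['R'].round(2).tolist(),g['vertical_fov'],g['cx'],g['cy'])
    np.save(g['name']+'.npy',g,allow_pickle=True)
print(env.state())
E
```

```text
top [ 305.34617043  220.22861123 1553.8680357 ] [[0.0, -1.0, -0.01], [-0.99, -0.0, -0.11], [0.11, 0.01, -0.99]] 47.94504448531854 249.47648315568455 193.46442764010567
side [-146.10944973 1166.5321105   593.26386513] [[-0.83, -0.56, 0.0], [-0.24, 0.35, -0.91], [0.51, -0.75, -0.42]] 54.21732233937412 256.4446229913914 192.61070231709593
{'time_s': 0.1, 'qpos': array([ 6.53733706e+01,  1.83460398e+01,  8.97003372e+01, -2.00038140e-03,
        7.20437398e+01, -1.14659915e+00]), 'qvel': array([ 0.08297381, -0.09310247, -0.15686538,  0.0654599 ,  0.00260267,
        0.05846773]), 'effort': array([-1.13599290e-03, -4.13335347e+01, -2.32508665e+01,  7.27897254e-02,
        4.21985413e-02, -4.06638162e-05]), 'ee_pos': array([228.89617073, 526.90703701, 174.4175939 ]), 'ee_rot': array([-1.79909863e+02,  9.83048105e-05,  1.56520588e+02]), 'force': array([0.6521082 , 0.06102237, 0.06832668]), 'torque': array([ 0.00851023, -0.04157373, -0.03186402]), 'gripper_force': 0.0, 'gripper_width': 91.21879730004535}
```

View pics/top1.png

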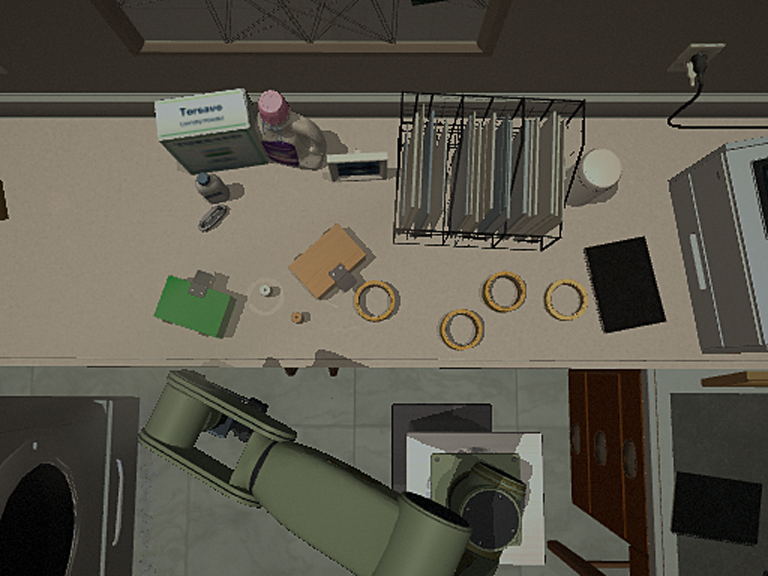

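View pics/side1.png

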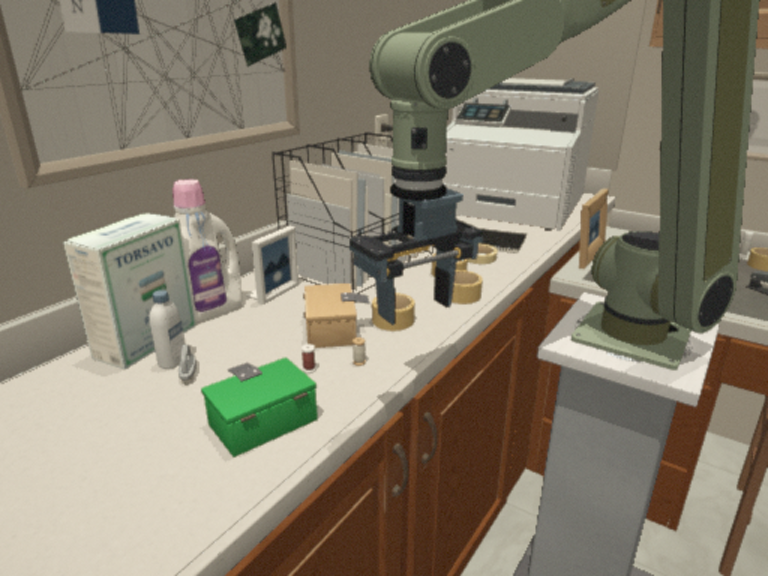

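Top view (1.5x pixels): wooden box at (332,262) with its tab at (343,278) pointing lower-right. The green look-alike box is at (195,305). There are four rings: (375,300) is leftmost and touches the tab area, so it is the target. (461,329) and (504,292) are look-alikes, and (566,300) is thin and pale, so it is the masking tape. The faint ring at (265,290) is a disc around a spool, or a reflection; I'll check it in the crop. The spools are at (297,317) and (265,290).

Run:
```python
from h import *
g=np.load('top.npy',allow_pickle=True).item()
save(g,'crop.png',(150,130,400,250),3.2)
hsv=cv2.cvtColor(g['frame'],cv2.COLOR_RGB2HSV)
for p in [(215,170),(225,185),(228,183),(250,187),(236,200),(248,213),(308,206),(364,200),(200,200)]: print(p,hsv[p[1],p[0]])
m=cv2.inRange(hsv,(8,85,70),(28,255,255))
cs,_=cv2.findContours(m,cv2.RETR_EXTERNAL,cv2.CHAIN_APPROX_NONE)
for c in cs:
    if cv2.contourArea(c)<30: continue
    x,y,w,h=cv2.boundingRect(c)
    if not(150<y<240): continue
    (u,v),r=cv2.minEnclosingCircle(c); print('ctr',(x,y,w,h),cv2.contourArea(c),(u,v),r,ray(g,u,v,45)[:2].round(1))
    if cv2.contourArea(c)>800 and u<240:
        bx=cv2.boxPoints(cv2.minAreaRect(c)); print([ray(g,*p,74)[:2].round(1).tolist() for p in bx],bx.tolist())
m=cv2.inRange(hsv,(0,0,0),(180,70,140)); m2=np.zeros_like(m); m2[170:200,215:242]=m[170:200,215:242]
n,l,s,ce=cv2.connectedComponentsWithStats(m2); print(s,ce)
for (u,v) in [(198,211),(177,193),(267,163),(340,163),(363,160),(308,219),(336,195)]: print((u,v),ray(g,u,v,0)[:2].round())
```

```text
(215, 170) [ 17 116 147]
(225, 185) [16 43 88]
(228, 183) [16 35 95]
(250, 187) [ 19 176 167]
(236, 200) [ 19 108 146]
(248, 213) [ 20 171 134]
(308, 206) [ 18 156 131]
(364, 200) [ 20 132 120]
(200, 200) [ 17  46 149]
ctr (194, 208, 7, 7) 30.0 (197.2586212158203, 211.05172729492188) 3.424241065979004 [414.7 416.6]
ctr (294, 206, 28, 27) 555.0 (307.39886474609375, 219.23033142089844) 13.782888412475586 [387.5  31.4]
ctr (236, 187, 27, 27) 542.0 (249.2772674560547, 199.9733123779297) 13.66032600402832 [454.3 234.5]
ctr (363, 186, 29, 28) 581.5 (377.0, 199.3000030517578) 14.645578384399414 [ 458.2 -212.9]
ctr (323, 181, 28, 27) 544.5 (336.3947448730469, 193.6052703857422) 13.699729919433594 [477.8 -71.3]
[[     0      0    512    384 196268]
 [   215    175     27     25    330]
 [   239    194      3      6     10]] [[255.54379726 191.50782094]
 [229.90909091 186.67575758]
 [240.4        197.2       ]]
(198, 211) [418. 420.]
(177, 193) [483. 497.]
(267, 163) [595. 171.]
(340, 163) [595. -95.]
(363, 160) [ 607. -179.]
(308, 219) [391.  24.]
(336, 195) [478. -78.]
```

View pics/crop.png

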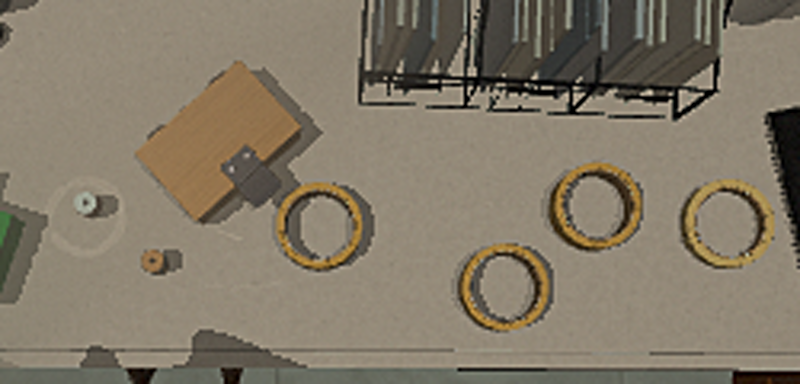

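The crop confirms the choice. The target roll is at crop (320,226), with the tab edge at crop (262,207)–(283,187). The box lid corners are at crop (136,153), (239,61), (302,127) and (201,219). The faint ring is only a stain on the worktop.

Run:
```python
from h import *
g=np.load('top.npy',allow_pickle=True).item(); s=np.load('side.npy',allow_pickle=True).item()
P=lambda u,v,z: ray(g,u/3.2+150-.35,v/3.2+130-.35,z)[:2]
C=np.array([P(136,153,74),P(239,61,74),P(302,127,74),P(201,219,74)]); print(C.round(1))
# lid corners in box frame: left-back? left edge order: L(front? ) fit rigid
B=np.array([(54,77),(54,-77),(-48,-77),(-48,77)],float)
c=C.mean(0);b=B.mean(0); H=(B-b).T@(C-c);U,_,Vt=np.linalg.svd(H);R=Vt.T@U.T
t=c-R@b; a=np.degrees(np.arctan2(R[1,0],R[0,0])); print('box',t,a,(C-(B@R.T+t)).round(1).tolist())
te=(P(262,207,67)+P(283,187,67))/2; print('tab edge',te,'box frame',R.T@(te-t))
roll=P(320,226,45); print('roll',roll,R.T@(roll-t))
print('rack base front', P(362,103,0),P(675,118,0), R.T@(P(362,103,0)-t))
for n,p in dict(tab=[*(R@[-81,0]+t),67],lidFL=[*(R@[-48,77]+t),74],lidFR=[*(R@[-48,-77]+t),74],roll=[*roll,48]).items(): print(n,np.round(p,1),'top',proj(g,p).round(1),'side*1.5',(proj(s,p)*1.5).round(1))
save(s,'sidecrop.png',(180,170,300,260),6)
```

```text
[[529.2 432.7]
 [631.  322.1]
 [558.2 252.9]
 [457.5 361.2]]
box [541.80305158 340.16637637] 43.237041122323205 [[0.8, -0.6], [-2.9, 1.0], [-1.3, 1.7], [3.4, -2.2]]
tab edge [482.48927277 284.60413995] box frame [-81.27277047   0.15249043]
roll [453.23170649 233.17325827] [-137.81875765  -17.27427373]
rack base front [598.81971124 186.23167521] [ 582.4595359 -169.7240628] [ -63.90996248 -151.20287166]
tab [482.8 284.7  67. ] top [234.8 191.1] side*1.5 [370.3 299.2]
lidFL [454.1 363.4  74. ] top [211.8 199.1] side*1.5 [359.4 313.8]
lidFR [559.6 251.2  74. ] top [244.5 169. ] side*1.5 [351.  282.6]
roll [453.2 233.2  48. ] top [249.6 200.2] side*1.5 [395.  301.7]
```

View pics/sidecrop.png

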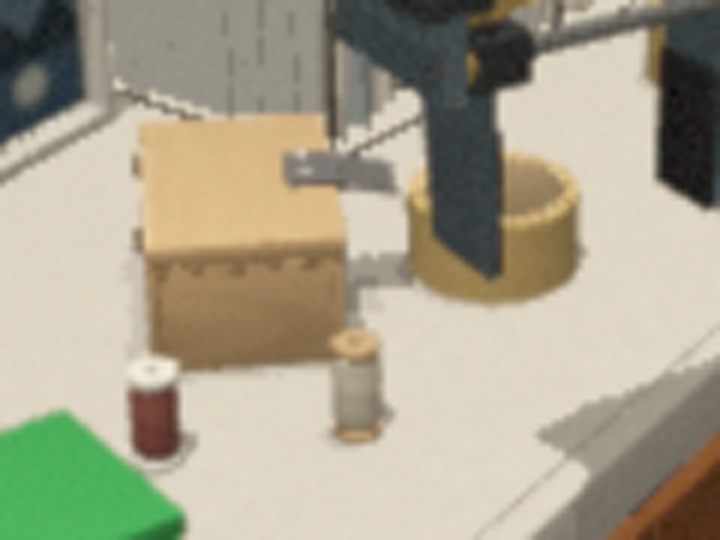

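Call:
send_rows:
  motion:
    - {"rz":0.22,"gripper":0.03}
    - {"rz":0.22,"gripper":0.03}
    - {"rz":0.22,"gripper":0.03}
    - {"rz":0.22,"gripper":0.03}
    - {"tx":-0.083,"ty":-0.005,"gripper":0.03}
    - {"tx":-0.083,"ty":-0.005,"gripper":0.03}
    - {"tx":-0.083,"ty":-0.005,"gripper":0.03}
    - {"tx":-0.083,"ty":-0.005,"gripper":0.03}
    - {"tx":-0.083,"ty":-0.005,"gripper":0.03}
    - {"tx":-0.083,"ty":-0.005,"gripper":0.03}
    - {"tx":-0.083,"ty":-0.005,"gripper":0.03}
    - {"gripper":0.03}

```text
invalid input at $.motion[0]: expected keys tx, ty, tz, rx, ry, rz, gripper
```

Call:
send_rows:
  motion:
    - {"tx":0,"ty":0,"tz":0,"rx":0,"ry":0,"rz":0.22,"gripper":0.03}
    - {"tx":0,"ty":0,"tz":0,"rx":0,"ry":0,"rz":0.22,"gripper":0.03}
    - {"tx":0,"ty":0,"tz":0,"rx":0,"ry":0,"rz":0.22,"gripper":0.03}
    - {"tx":0,"ty":0,"tz":0,"rx":0,"ry":0,"rz":0.22,"gripper":0.03}
    - {"tx":-0.083,"ty":-0.005,"tz":0,"rx":0,"ry":0,"rz":0,"gripper":0.03}
    - {"tx":-0.083,"ty":-0.005,"tz":0,"rx":0,"ry":0,"rz":0,"gripper":0.03}
    - {"tx":-0.083,"ty":-0.005,"tz":0,"rx":0,"ry":0,"rz":0,"gripper":0.03}
    - {"tx":-0.083,"ty":-0.005,"tz":0,"rx":0,"ry":0,"rz":0,"gripper":0.03}
    - {"tx":-0.083,"ty":-0.005,"tz":0,"rx":0,"ry":0,"rz":0,"gripper":0.03}
    - {"tx":-0.083,"ty":-0.005,"tz":0,"rx":0,"ry":0,"rz":0,"gripper":0.03}
    - {"tx":-0.083,"ty":-0.005,"tz":0,"rx":0,"ry":0,"rz":0,"gripper":0.03}
    - {"tx":0,"ty":0,"tz":0,"rx":0,"ry":0,"rz":0,"gripper":0.03}

```text
time_s: 1.6
ee_pos: [403.9, 292.1, 174.8]
ee_rot: [-180.0, 0.0, 129.9]
force: [-0.2, 0.6, 0.0]
gripper_width: 44.1
gripper_force: 0.0
```

Call:
send_rows:
  motion:
    - {"tx":0,"ty":0,"tz":0.08,"rx":0,"ry":0,"rz":0,"gripper":0.03}
    - {"tx":0,"ty":0,"tz":0.08,"rx":0,"ry":0,"rz":0,"gripper":0.03}
    - {"tx":0,"ty":0,"tz":0.08,"rx":0,"ry":0,"rz":0,"gripper":0.03}
    - {"tx":0,"ty":0,"tz":0.07,"rx":0,"ry":0,"rz":0,"gripper":0.03}
    - {"tx":0,"ty":0,"tz":0,"rx":0,"ry":0,"rz":0,"gripper":0.03}
    - {"tx":-0.02,"ty":0,"tz":0,"rx":0,"ry":0,"rz":0,"gripper":0.03}
    - {"tx":-0.02,"ty":0,"tz":0,"rx":0,"ry":0,"rz":0,"gripper":0.03}
    - {"tx":-0.02,"ty":0,"tz":0,"rx":0,"ry":0,"rz":0,"gripper":0.03}
    - {"tx":-0.02,"ty":0,"tz":0,"rx":0,"ry":0,"rz":0,"gripper":0.03}
    - {"tx":0,"ty":0,"tz":0,"rx":0,"ry":0,"rz":0,"gripper":0.03}

```text
time_s: 2.85
ee_pos: [429.3, 262.8, 20.4]
ee_rot: [180.0, 0.0, 130.0]
force: [-0.2, -0.3, -0.3]
gripper_width: 44.2
gripper_force: 0.0
```

Run:
```python
from h import *
g=grab('top');b=grab('side')
A=g['frame'][130:250,150:400];B=b['frame'][130:280,150:400]
im=np.vstack([cv2.resize(A,None,fx=2.2,fy=2.2),cv2.resize(B,None,fx=2.2,fy=2.2)])[:600]
cv2.imwrite('pics/push1.png',im[:,:,::-1])
```

```text
(no output)
```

View pics/push1.png

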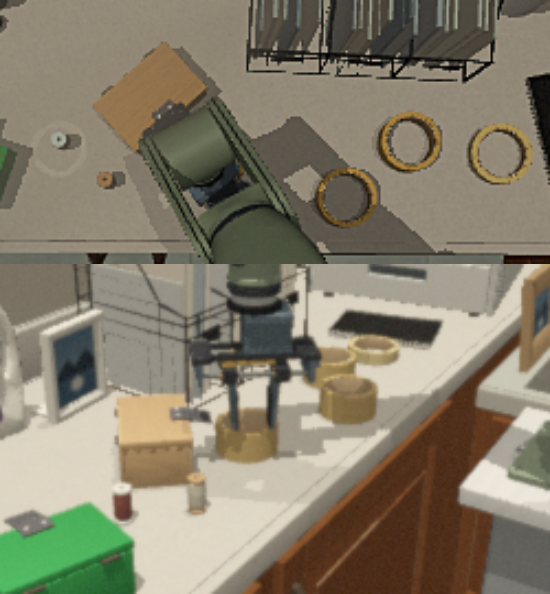

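The roll sits against the fingers (side view about (245,435) in the picture) and the box is untouched, so I'll continue the push.

Call:
send_rows:
  motion:
    - {"tx":-0.021,"ty":0,"tz":0,"rx":0,"ry":0,"rz":0,"gripper":0.03}
    - {"tx":-0.021,"ty":0,"tz":0,"rx":0,"ry":0,"rz":0,"gripper":0.03}
    - {"tx":-0.021,"ty":0,"tz":0,"rx":0,"ry":0,"rz":0,"gripper":0.03}
    - {"tx":-0.021,"ty":0,"tz":0,"rx":0,"ry":0,"rz":0,"gripper":0.03}
    - {"tx":-0.021,"ty":0,"tz":0,"rx":0,"ry":0,"rz":0,"gripper":0.03}
    - {"tx":-0.021,"ty":0,"tz":0,"rx":0,"ry":0,"rz":0,"gripper":0.03}
    - {"tx":-0.021,"ty":0,"tz":0,"rx":0,"ry":0,"rz":0,"gripper":0.03}
    - {"tx":-0.021,"ty":0,"tz":0,"rx":0,"ry":0,"rz":0,"gripper":0.03}
    - {"tx":-0.021,"ty":0,"tz":0,"rx":0,"ry":0,"rz":0,"gripper":0.03}
    - {"tx":-0.021,"ty":0,"tz":0,"rx":0,"ry":0,"rz":0,"gripper":0.03}
    - {"tx":0,"ty":0,"tz":0,"rx":0,"ry":0,"rz":0,"gripper":0.03}

```text
time_s: 4.32
ee_pos: [496.9, 182.6, 20.1]
ee_rot: [180.0, -0.0, 130.1]
force: [0.6, 0.5, 0.9]
gripper_width: 44.1
gripper_force: 0.0
```

Call:
send_rows:
  motion:
    - {"tx":0.03,"ty":0,"tz":0,"rx":0,"ry":0,"rz":0,"gripper":0.03}
    - {"tx":0.03,"ty":0,"tz":0,"rx":0,"ry":0,"rz":0,"gripper":0.03}
    - {"tx":0,"ty":0,"tz":-0.09,"rx":0,"ry":0,"rz":0,"gripper":1}
    - {"tx":0,"ty":0,"tz":-0.09,"rx":0,"ry":0,"rz":0,"gripper":1}
    - {"tx":0,"ty":0,"tz":-0.09,"rx":0,"ry":0,"rz":0,"gripper":1}
    - {"tx":0,"ty":-0.05,"tz":0,"rx":0,"ry":0,"rz":0.29,"gripper":1}
    - {"tx":0,"ty":0,"tz":0,"rx":0,"ry":0,"rz":0.29,"gripper":1}
    - {"tx":0,"ty":0,"tz":0,"rx":0,"ry":0,"rz":0.29,"gripper":1}
    - {"tx":0,"ty":0,"tz":0,"rx":0,"ry":0,"rz":0.29,"gripper":1}
    - {"tx":0,"ty":0,"tz":0,"rx":0,"ry":0,"rz":0.29,"gripper":1}
    - {"tx":0,"ty":0,"tz":0,"rx":0,"ry":0,"rz":0.29,"gripper":1}
    - {"tx":0,"ty":0,"tz":0,"rx":0,"ry":0,"rz":0.29,"gripper":1}

```text
time_s: 5.82
ee_pos: [456.7, 191.0, 155.0]
ee_rot: [-180.0, 0.0, 69.0]
force: [-0.0, -0.2, -0.2]
gripper_width: 0.4
gripper_force: 0.0
```

Call:
send_rows:
  motion:
    - {"tx":0,"ty":0,"tz":0,"rx":0,"ry":0,"rz":0.29,"gripper":1}
    - {"tx":0,"ty":0,"tz":0,"rx":0,"ry":0,"rz":0.29,"gripper":1}
    - {"tx":0,"ty":0,"tz":0,"rx":0,"ry":0,"rz":0.29,"gripper":1}
    - {"tx":0,"ty":0,"tz":0,"rx":0,"ry":0.25,"rz":0,"gripper":1}
    - {"tx":0,"ty":0,"tz":0,"rx":0,"ry":0.25,"rz":0,"gripper":1}
    - {"tx":0,"ty":0,"tz":0,"rx":0,"ry":0.25,"rz":0,"gripper":1}
    - {"tx":0,"ty":0,"tz":0,"rx":0,"ry":0.25,"rz":0,"gripper":1}
    - {"tx":0,"ty":0,"tz":0,"rx":0,"ry":0.25,"rz":0,"gripper":1}
    - {"tx":0,"ty":0,"tz":0,"rx":0,"ry":0.25,"rz":0,"gripper":1}
    - {"tx":0,"ty":0,"tz":0,"rx":0,"ry":0.25,"rz":0,"gripper":1}
    - {"tx":0,"ty":0,"tz":0,"rx":0,"ry":0.25,"rz":0,"gripper":1}
    - {"tx":0,"ty":0,"tz":0,"rx":0,"ry":0,"rz":0,"gripper":1}

```text
time_s: 7.32
ee_pos: [446.0, 202.2, 148.6]
ee_rot: [-176.4, -48.6, 42.3]
force: [0.3, -0.6, 0.2]
gripper_width: 0.1
gripper_force: 0.0
```

```bash
cat > w.py <<'E'
from h import *
from scipy.spatial.transform import Rotation as Ro
a=np.radians(43.2); RB=np.array([[np.cos(a),-np.sin(a),0],[np.sin(a),np.cos(a),0],[0,0,1]]); T=np.array([541.8,340.2,0])
def status():
    s=env.state(); M=Ro.from_euler('xyz',s['ee_rot'],degrees=True).as_matrix(); p=np.array(s['ee_pos'])
    print('t',s['time_s'],'box frame tcp',(RB.T@(p-T)).round(1),'rot in box',(RB.T@M).round(3).tolist(),'q',np.round(s['qpos'],0),'F',np.round(s['force'],1))
    return p,M
def totool(M,d_box): return (M.T@RB@np.array(d_box,float)/500).round(4)
E
python3 - <<'E'
from w import *
p,M=status()
for tgt in [(-130,0,40),(-130,0,60)]: print(tgt,totool(M,np.array(tgt)-RB.T@(p-T)))
g=grab('top'); b=grab('side')
m=cv2.inRange(cv2.cvtColor(g['frame'],cv2.COLOR_RGB2HSV),(8,85,70),(28,255,255)); cs,_=cv2.findContours(m,cv2.RETR_EXTERNAL,cv2.CHAIN_APPROX_NONE)
for c in cs:
    (u,v),r=cv2.minEnclosingCircle(c); 
    if cv2.contourArea(c)>200 and 150<v<240: q=ray(g,u,v,45); print(np.round([u,v,r],1),q[:2].round(),(RB.T@(q-T)).round()[:2])
A=g['frame'][130:250,150:400];B=b['frame'][130:280,150:400]
cv2.imwrite('pics/st2.png',np.vstack([cv2.resize(A,None,fx=2.2,fy=2.2),cv2.resize(B,None,fx=2.2,fy=2.2)])[:600,:,::-1])
E
```

```text
t 7.325 box frame tcp [-164.3  -35.   148.6] rot in box [[0.662, 0.032, 0.749], [-0.01, -0.999, 0.051], [0.75, -0.042, -0.661]] q [ -3.   1. 139.  84.  36. -29.] F [ 0.3 -0.6  0.2]
(-130, 0, 40) [-0.1181 -0.0587  0.1985]
(-130, 0, 60) [-0.0882 -0.0603  0.1721]
[249.3 200.   13.7] [454. 234.] [-136.  -17.]
[377.5 199.4  14.2] [ 458. -215.] [-441. -347.]
[336.4 193.6  13.7] [478. -71.] [-328. -256.]
[217.5 173.3  25.8] [549. 347.] [10.  0.]
```

View pics/st2.png

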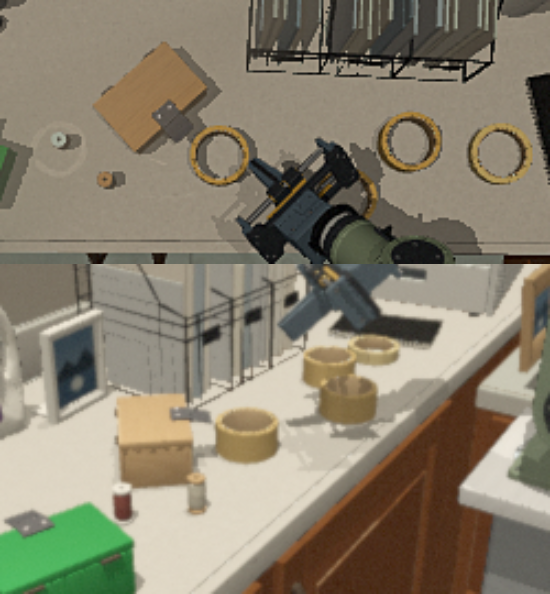

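The roll still seems to be at its starting place, (454,234), although the tool passed. I'll check the tool's position in the images against the calibration.

Run:
```python
from w import *
p,M=status()
g=grab('top'); b=grab('side')
for n,g_ in(('top',g),('side',b)):
    o=np.array([150,130])
    for lab,q in dict(now=p,mid1=[429.3,262.8,20.4],f1=[429.3+.766*28,262.8+.643*28,20.4],f2=[429.3-.766*28,262.8-.643*28,20.4],end=[496.9,182.6,20],roll0=[454,234,0]).items(): print(n,lab,((proj(g_,q)-o)*2.2+(0,0 if n=='top' else 264)).round())
```

```text
t 7.425 box frame tcp [-162.6  -36.2  150.6] rot in box [[0.66, 0.034, 0.751], [-0.006, -0.999, 0.05], [0.751, -0.038, -0.659]] q [ -3.   1. 139.  84.  36. -29.] F [-0.3  0.2  0.9]
top now [239. 151.]
top mid1 [201. 171.]
top f1 [190. 158.]
top f2 [212. 184.]
top end [251. 129.]
top roll0 [219. 157.]
side now [264. 351.]
side mid1 [252. 449.]
side f1 [233. 450.]
side f2 [271. 448.]
side end [243. 418.]
side roll0 [248. 449.]
```

Run:
```python
from w import *
p,M=status()
g=grab('top'); b=grab('side'); s0=np.load('side.npy',allow_pickle=True).item(); p0=[228.9,526.9,174.4]
def tile(g,q,h):
    c=proj(g,q); x,y=[int(v) for v in c]; im=g['frame'][y-h:y+h,x-h:x+h]; k=380//(2*h); im=cv2.resize(im,None,fx=k,fy=k,interpolation=cv2.INTER_CUBIC)
    im=cv2.copyMakeBorder(im,0,380-im.shape[0],0,380-im.shape[1],cv2.BORDER_CONSTANT)
    d=(c-(x-h,y-h)+.5)*k; cv2.drawMarker(im,tuple(int(v) for v in d),(255,0,0),0,14,1); print(g['name'],x-h,y-h,k); return im
a=np.hstack([tile(g,p,24),tile(b,p,24)]); cv2.imwrite('pics/tip.png',a[:,:,::-1])
c=tile(s0,p0,47); cv2.imwrite('pics/tip0.png',c[:,:,::-1])
```

```text
t 7.525 box frame tcp [-162.   -36.6  151.3] rot in box [[0.659, 0.034, 0.752], [-0.004, -0.999, 0.049], [0.752, -0.036, -0.658]] q [ -3.   1. 139.  84.  36. -29.] F [0.1 0.  0. ]
top 234 174 7
side 245 145 7
side 229 176 4
```

View pics/tip.png

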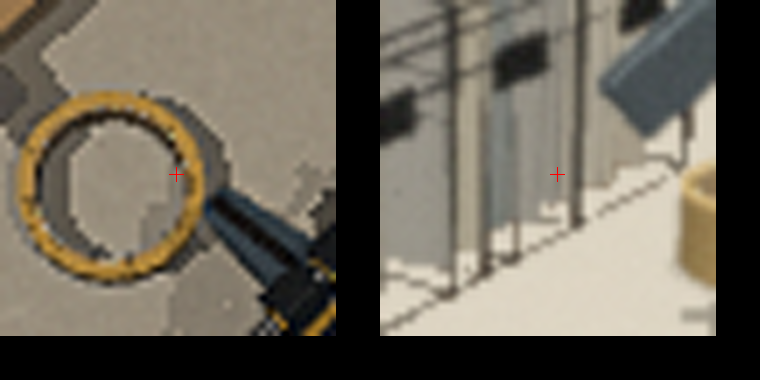

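View pics/tip0.png

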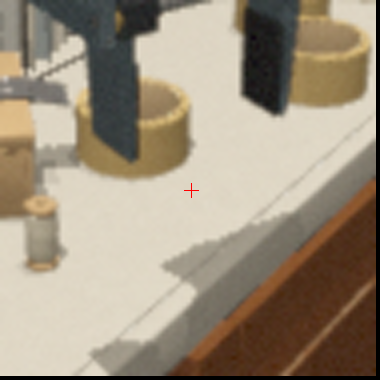

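The pictures show that the real fingertip is not at the reported TCP: about 9 px off in the side view now, and about 16 px high at the start. That means the fingers passed over the roll. I'll triangulate the offset.

Run:
```python
from w import *
p,M=status(); g=np.load('top.npy',allow_pickle=True).item(); b=np.load('side.npy',allow_pickle=True).item()
P=lambda g:g['K']@np.c_[g['R'],g['t']]
ut=np.array([234+215/7-.5,174+193/7-.5]); us=np.array([245+(622-380)/7-.5,145+108/7-.5])
X=cv2.triangulatePoints(P(g),P(b),ut.reshape(2,1),us.reshape(2,1)).ravel(); X=X[:3]/X[3]
print('tip',X,'reproj',proj(g,X)-ut,proj(b,X)-us,'diff world',X-p,'in tool',M.T@(X-p))
# start: offset hypotheses
M0=Ro.from_euler('xyz',[-179.9,0,156.5],degrees=True).as_matrix();p0=np.array([228.9,526.9,174.4])
obs=np.array([229+192/4,176+126/4])-.5
for d in (30,35,40,45,50): print(d,'toolz resid',proj(b,p0-d*M0[:,2])-obs, 'now', proj(b,p-d*M[:,2])-us, proj(g,p-d*M[:,2])-ut)
```

```text
t 7.625 box frame tcp [-162.1  -36.6  151.2] rot in box [[0.659, 0.034, 0.752], [-0.004, -0.999, 0.049], [0.752, -0.036, -0.658]] q [ -3.   1. 139.  84.  36. -29.] F [ 0.3 -0.1  0.2]
tip [433.53278009 183.39401182 181.6398444 ] reproj [0.66284215 1.22380759] [-1.85262427 -0.20601926] diff world [-15.18532518 -19.18771755  30.48264892] in tool [  7.0086124    1.66398655 -38.41959125]
30 toolz resid [0.19333824 4.24648604] now [-2.29778343  3.1905658 ] [-0.25784226  1.60513962]
35 toolz resid [0.24339611 2.25185254] now [-1.14797342  2.1396663 ] [0.62585668 2.31208891]
40 toolz resid [0.29370799 0.24709771] now [0.00299728 1.08770594] [1.51414105 3.02270648]
45 toolz resid [ 0.34427581 -1.76785568] now [1.15513045 0.03468313] [2.40704661 3.73702096]
50 toolz resid [ 0.39510154 -3.79308565] now [ 2.30842783 -1.01940375] [3.30460953 4.45506128]
```

The true tip lies about 40 mm behind the reported TCP along the tool's z, consistent in both views. I'll allow for this, go back to pointing down and push again, now 40 mm deeper.

Call:
send_rows:
  motion:
    - {"tx":0,"ty":0,"tz":0,"rx":0,"ry":-0.2,"rz":0,"gripper":0.03}
    - {"tx":0,"ty":0,"tz":0,"rx":0,"ry":-0.2,"rz":0,"gripper":0.03}
    - {"tx":0,"ty":0,"tz":0,"rx":0,"ry":-0.2,"rz":0,"gripper":0.03}
    - {"tx":0,"ty":0,"tz":0,"rx":0,"ry":-0.2,"rz":0,"gripper":0.03}
    - {"tx":0,"ty":0,"tz":0,"rx":0,"ry":-0.2,"rz":0,"gripper":0.03}
    - {"tx":0,"ty":0,"tz":0,"rx":0,"ry":-0.2,"rz":0,"gripper":0.03}
    - {"tx":0,"ty":0,"tz":0,"rx":0,"ry":-0.2,"rz":0,"gripper":0.03}
    - {"tx":0,"ty":0,"tz":0,"rx":0,"ry":-0.2,"rz":0,"gripper":0.03}
    - {"tx":0,"ty":0,"tz":0,"rx":0,"ry":0,"rz":0,"gripper":0.03}

```text
time_s: 8.75
ee_pos: [446.5, 207.0, 148.9]
ee_rot: [-177.3, -4.3, 45.6]
force: [-1.4, -0.8, 0.4]
gripper_width: 44.5
gripper_force: 0.0
```

Call:
send_rows:
  motion:
    - {"tx":0,"ty":0,"tz":0,"rx":0,"ry":0,"rz":-0.29,"gripper":0.03}
    - {"tx":0,"ty":0,"tz":0,"rx":0,"ry":0,"rz":-0.29,"gripper":0.03}
    - {"tx":0,"ty":0,"tz":0,"rx":0,"ry":0,"rz":-0.29,"gripper":0.03}
    - {"tx":0,"ty":0,"tz":0,"rx":0,"ry":0,"rz":-0.29,"gripper":0.03}
    - {"tx":0,"ty":0,"tz":0,"rx":0,"ry":0,"rz":-0.29,"gripper":0.03}
    - {"tx":0,"ty":0,"tz":0,"rx":0,"ry":0,"rz":-0.29,"gripper":0.03}
    - {"tx":0,"ty":0,"tz":0,"rx":0,"ry":0,"rz":-0.29,"gripper":0.03}
    - {"tx":0,"ty":0,"tz":0,"rx":0,"ry":0,"rz":-0.29,"gripper":0.03}
    - {"tx":0,"ty":0,"tz":0,"rx":0,"ry":0,"rz":-0.29,"gripper":0.03}
    - {"tx":0,"ty":0,"tz":0,"rx":0,"ry":0,"rz":-0.29,"gripper":0.03}
    - {"tx":0,"ty":0,"tz":0,"rx":0,"ry":0,"rz":0,"gripper":0.03}

```text
time_s: 10.12
ee_pos: [444.2, 204.8, 148.7]
ee_rot: [176.0, -3.0, 132.5]
force: [-0.2, 0.1, 0.4]
gripper_width: 44.1
gripper_force: 0.0
```

Run:
```python
from w import *
p,M=status(); print(p,env.state()['ee_rot'],M.T@(np.array([402,294,150])-p)/500, env.grasp_offset)
```

```text
t 10.125 box frame tcp [-163.9  -31.9  148.7] rot in box [[0.011, 0.997, 0.071], [0.999, -0.015, 0.052], [0.052, 0.07, -0.996]] q [ 20.  10. 105.   5.  62. -25.] F [-0.2  0.1  0.4]
[444.15669512 204.7708525  148.67220209] [175.96552086  -3.00659255 132.54220222] [0.18837132 0.0578871  0.01133544] 18.8
```

Call:
send_rows:
  motion:
    - {"tx":0,"ty":0,"tz":0,"rx":0.135,"ry":-0.1,"rz":0.085,"gripper":0.03}
    - {"tx":0.095,"ty":0.025,"tz":0,"rx":0,"ry":0,"rz":0,"gripper":0.03}
    - {"tx":0.095,"ty":0.025,"tz":0,"rx":0,"ry":0,"rz":0,"gripper":0.03}
    - {"tx":0,"ty":0,"tz":0,"rx":0,"ry":0,"rz":0,"gripper":0.03}
    - {"tx":0,"ty":0,"tz":0.08,"rx":0,"ry":0,"rz":0,"gripper":0.03}
    - {"tx":0,"ty":0,"tz":0.08,"rx":0,"ry":0,"rz":0,"gripper":0.03}
    - {"tx":0,"ty":0,"tz":0.08,"rx":0,"ry":0,"rz":0,"gripper":0.03}
    - {"tx":0,"ty":0,"tz":0.04,"rx":0,"ry":0,"rz":0,"gripper":0.03}
    - {"tx":0,"ty":0,"tz":0.03,"rx":0,"ry":0,"rz":0,"gripper":0.03}
    - {"tx":0,"ty":0,"tz":0.025,"rx":0,"ry":0,"rz":0,"gripper":0.03}
    - {"tx":0,"ty":0,"tz":0,"rx":0,"ry":0,"rz":0,"gripper":0.03}

```text
time_s: 11.5
ee_pos: [402.3, 293.7, -19.2]
ee_rot: [-179.8, -0.1, 130.0]
force: [-0.1, -0.1, 0.1]
gripper_width: 44.2
gripper_force: 0.0
```

Run:
```python
from w import *
p,M=status(); print(p,env.state()['ee_rot'])
g=grab('side'); A=g['frame'][150:260,180:320]; A=cv2.resize(A,None,fx=5,fy=5,interpolation=cv2.INTER_CUBIC)
for q in [p-40*M[:,2]+28*M[:,1],p-40*M[:,2]-28*M[:,1]]:
    d=((proj(g,q)-(180,150)+.5)*5).astype(int); cv2.drawMarker(A,tuple(int(v) for v in d),(255,0,0),0,14,1)
cv2.imwrite('pics/low.png',A[:,:,::-1])
```

```text
t 11.5 box frame tcp [-133.5   61.6  -19.2] rot in box [[0.056, 0.998, -0.003], [0.998, -0.056, 0.002], [0.002, -0.003, -1.0]] q [ 35.  24. 114.   0.  42.  -5.] F [-0.1 -0.1  0.1]
[402.30349489 293.66323803 -19.19952801] [-1.79818805e+02 -9.06348223e-02  1.29986412e+02]
```

View pics/low.png

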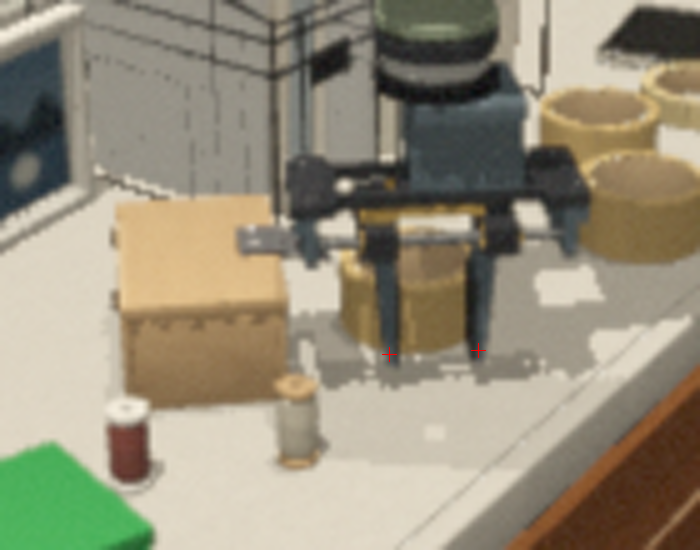

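The tip markers agree with the fingertips at (390,360) and (480,355). The jaw ends hang low near the tab's height, so I'll push with the tip at about z 33.

Call:
send_rows:
  motion:
    - {"tx":0,"ty":0,"tz":-0.026,"rx":0,"ry":0,"rz":0,"gripper":0.03}
    - {"tx":-0.02,"ty":0,"tz":0,"rx":0,"ry":0,"rz":0,"gripper":0.03}
    - {"tx":-0.02,"ty":0,"tz":0,"rx":0,"ry":0,"rz":0,"gripper":0.03}
    - {"tx":-0.02,"ty":0,"tz":0,"rx":0,"ry":0,"rz":0,"gripper":0.03}
    - {"tx":-0.02,"ty":0,"tz":0,"rx":0,"ry":0,"rz":0,"gripper":0.03}

```text
time_s: 12.18
ee_pos: [428.6, 263.1, -5.7]
ee_rot: [-179.9, -0.1, 130.0]
force: [-2.2, 3.5, 3.8]
gripper_width: 44.4
gripper_force: 1.7
```

Call:
send_rows:
  motion:
    - {"tx":-0.02,"ty":0,"tz":0,"rx":0,"ry":0,"rz":0,"gripper":0.03}
    - {"tx":-0.02,"ty":0,"tz":0,"rx":0,"ry":0,"rz":0,"gripper":0.03}
    - {"tx":-0.02,"ty":0,"tz":0,"rx":0,"ry":0,"rz":0,"gripper":0.03}
    - {"tx":-0.02,"ty":0,"tz":0,"rx":0,"ry":0,"rz":0,"gripper":0.03}
    - {"tx":-0.02,"ty":0,"tz":0,"rx":0,"ry":0,"rz":0,"gripper":0.03}
    - {"tx":-0.02,"ty":0,"tz":0,"rx":0,"ry":0,"rz":0,"gripper":0.03}
    - {"tx":-0.02,"ty":0,"tz":0,"rx":0,"ry":0,"rz":0,"gripper":0.03}
    - {"tx":-0.02,"ty":0,"tz":0,"rx":0,"ry":0,"rz":0,"gripper":0.03}
    - {"tx":-0.02,"ty":0,"tz":0,"rx":0,"ry":0,"rz":0,"gripper":0.03}
    - {"tx":-0.02,"ty":0,"tz":0,"rx":0,"ry":0,"rz":0,"gripper":0.03}
    - {"tx":-0.01,"ty":0,"tz":0,"rx":0,"ry":0,"rz":0,"gripper":0.03}

```text
time_s: 13.55
ee_pos: [496.2, 182.5, -6.1]
ee_rot: [-179.9, -0.1, 130.0]
force: [-2.0, 3.0, 4.2]
gripper_width: 44.1
gripper_force: 2.0
```

Call:
send_rows:
  motion:
    - {"tx":0.03,"ty":0,"tz":0,"rx":0,"ry":0,"rz":0,"gripper":0.03}
    - {"tx":0.03,"ty":0,"tz":0,"rx":0,"ry":0,"rz":0,"gripper":0.03}
    - {"tx":0,"ty":0,"tz":-0.09,"rx":0,"ry":0,"rz":0,"gripper":1}
    - {"tx":0,"ty":0,"tz":-0.09,"rx":0,"ry":0,"rz":0,"gripper":1}
    - {"tx":0,"ty":0,"tz":-0.09,"rx":0,"ry":0,"rz":0,"gripper":1}
    - {"tx":0,"ty":-0.05,"tz":0,"rx":0,"ry":0,"rz":0.2,"gripper":1}
    - {"tx":0,"ty":-0.05,"tz":0,"rx":0,"ry":0,"rz":0.29,"gripper":1}
    - {"tx":0,"ty":0,"tz":0,"rx":0,"ry":0,"rz":0.29,"gripper":1}
    - {"tx":0,"ty":0,"tz":0,"rx":0,"ry":0,"rz":0.29,"gripper":1}
    - {"tx":0,"ty":0,"tz":0,"rx":0,"ry":0,"rz":0.29,"gripper":1}
    - {"tx":0,"ty":0,"tz":0,"rx":0,"ry":0,"rz":0.29,"gripper":1}
    - {"tx":0,"ty":0,"tz":0,"rx":0,"ry":0,"rz":0.29,"gripper":1}

```text
time_s: 15.05
ee_pos: [436.0, 176.7, 128.8]
ee_rot: [-179.8, 0.1, 71.6]
force: [0.1, -0.9, -0.8]
gripper_width: 0.5
gripper_force: 0.0
```

```bash
cat >> w.py <<'E'
def rings():
    g=grab('top'); m=cv2.inRange(cv2.cvtColor(g['frame'],cv2.COLOR_RGB2HSV),(8,85,70),(28,255,255)); cs,_=cv2.findContours(m,cv2.RETR_EXTERNAL,cv2.CHAIN_APPROX_NONE)
    for c in cs:
        (u,v),r=cv2.minEnclosingCircle(c)
        if cv2.contourArea(c)>60 and 120<v<240: q=ray(g,u,v,45); print(np.round([u,v,r,cv2.contourArea(c)],1),q[:2].round(),(RB.T@(q-T)).round()[:2])
    return g
E
python3 - <<'E'
from w import *
p,M=status(); print(p); rings()
E
```

```text
t 15.05 box frame tcp [-189.1  -46.8  128.8] rot in box [[0.879, 0.476, -0.003], [0.476, -0.879, 0.002], [-0.002, -0.003, -1.0]] q [ 21.  11. 107.   0.  62.  39.] F [ 0.1 -0.9 -0.8]
[435.99532332 176.66937219 128.84626844]
[377.  199.3  14.7 581.5] [ 458. -213.] [-440. -346.]
[336.4 193.6  13.7 533.5] [478. -71.] [-328. -256.]
[ 217.6  173.2   25.9 1143. ] [549. 347.] [10. -0.]
```

Call:
send_rows:
  motion:
    - {"tx":0,"ty":0,"tz":-0.05,"rx":0,"ry":0,"rz":0.237,"gripper":1}
    - {"tx":0,"ty":0,"tz":0,"rx":0,"ry":0,"rz":0.237,"gripper":1}
    - {"tx":0,"ty":0,"tz":0,"rx":0,"ry":0,"rz":0.237,"gripper":1}
    - {"tx":0.03,"ty":-0.05,"tz":0,"rx":0,"ry":0,"rz":0.237,"gripper":1}
    - {"tx":0.03,"ty":-0.05,"tz":0,"rx":0,"ry":0,"rz":0,"gripper":1}

```text
time_s: 15.72
ee_pos: [420.0, 232.8, 154.0]
ee_rot: [-179.9, 0.1, 43.5]
force: [0.7, 0.0, -0.0]
gripper_width: 0.4
gripper_force: 0.0
```

Call:
send_rows:
  motion:
    - {"tx":0,"ty":0,"tz":0,"rx":0,"ry":0.14,"rz":0,"gripper":1}
    - {"tx":0,"ty":0,"tz":0,"rx":0,"ry":0.14,"rz":0,"gripper":1}
    - {"tx":0,"ty":0,"tz":0,"rx":0,"ry":0.14,"rz":0,"gripper":1}
    - {"tx":0,"ty":0,"tz":0,"rx":0,"ry":0.14,"rz":0,"gripper":1}
    - {"tx":0,"ty":0,"tz":0,"rx":0,"ry":0.14,"rz":0,"gripper":1}
    - {"tx":0,"ty":0,"tz":0,"rx":0,"ry":0.14,"rz":0,"gripper":1}
    - {"tx":0,"ty":0,"tz":0,"rx":0,"ry":0.14,"rz":0,"gripper":1}
    - {"tx":0,"ty":0,"tz":0,"rx":0,"ry":0.14,"rz":0,"gripper":1}
    - {"tx":0,"ty":0,"tz":0,"rx":0,"ry":0.14,"rz":0,"gripper":1}
    - {"tx":0,"ty":0,"tz":0,"rx":0,"ry":0.14,"rz":0,"gripper":1}
    - {"tx":0,"ty":0,"tz":0,"rx":0,"ry":0,"rz":0,"gripper":1}

```text
time_s: 17.1
ee_pos: [418.6, 232.5, 152.7]
ee_rot: [-179.6, -41.1, 43.3]
force: [0.2, -0.1, 0.2]
gripper_width: 0.4
gripper_force: 0.0
```

Run:
```python
from w import *
p,M=status(); print(p); rings()
z=RB.T@M[:,2]; x=RB.T@M[:,0]; tip=RB.T@(p-T)-40*z; print('tip',tip.round(1),'C',(tip+16*x).round(1))
print('tilt fix rotvec/30 to 43deg down', end=' ')
t=np.radians(43); G=np.c_[[np.sin(t),0,np.cos(t)],[0,-1,0],[np.cos(t),0,-np.sin(t)]]
print((Ro.from_matrix(M.T@RB@G).as_rotvec(degrees=True)/30).round(3))
# staging after fix: tip C target
for Ct in [(-110,0,60),(-110,0,40),(-66,0,40)]:
    tcp=np.array(Ct)-16*G[:,0]+40*G[:,2]; print(Ct,'tcp',tcp.round(1),'shift tool(G)',(G.T@(tcp-RB.T@(p-T))/500).round(4))
```

```text
t 17.1 box frame tcp [-163.6    5.9  152.7] rot in box [[0.753, 0.005, 0.657], [0.001, -1.0, 0.007], [0.657, -0.005, -0.753]] q [ 12.  -5. 136.  61.  24.   6.] F [ 0.2 -0.1  0.2]
[418.55337788 232.49241098 152.69048178]
[307.4 219.3  13.8 120. ] [387.  31.] [-324. -119.]
[377.5 199.4  14.2 580.5] [ 458. -215.] [-441. -347.]
[336.4 193.6  13.7 544.5] [478. -71.] [-328. -256.]
[276.7 179.1  13.9 529. ] [529. 138.] [-148. -138.]
[ 217.5  173.3   25.8 1151.5] [549. 347.] [10.  0.]
tip [-189.9    5.6  182.8] C [-177.8    5.6  193.3]
tilt fix rotvec/30 to 43deg down [-0.014  0.196  0.001]
(-110, 0, 60) tcp [-91.7   0.   21. ] shift tool(G) [-0.0945  0.0117  0.2848]
(-110, 0, 40) tcp [-91.7   0.    1. ] shift tool(G) [-0.1238  0.0117  0.3121]
(-66, 0, 40) tcp [-47.7   0.    1. ] shift tool(G) [-0.0637  0.0117  0.3764]
```

Roll now lies at box-frame y −138 (near edge −90), clear of the box front; the box is unmoved. Next is the finger approach.

Call:
send_rows:
  motion:
    - {"tx":0,"ty":0,"tz":0,"rx":-0.014,"ry":0.1,"rz":0,"gripper":1}
    - {"tx":0,"ty":0,"tz":0,"rx":0,"ry":0.1,"rz":0,"gripper":1}
    - {"tx":-0.02,"ty":0.002,"tz":0.052,"rx":0,"ry":0,"rz":0,"gripper":1}
    - {"tx":-0.02,"ty":0.002,"tz":0.052,"rx":0,"ry":0,"rz":0,"gripper":1}
    - {"tx":-0.02,"ty":0.002,"tz":0.052,"rx":0,"ry":0,"rz":0,"gripper":1}
    - {"tx":-0.02,"ty":0.002,"tz":0.052,"rx":0,"ry":0,"rz":0,"gripper":1}
    - {"tx":-0.02,"ty":0.002,"tz":0.052,"rx":0,"ry":0,"rz":0,"gripper":1}
    - {"tx":-0.02,"ty":0.002,"tz":0.052,"rx":0,"ry":0,"rz":0,"gripper":1}
    - {"tx":0,"ty":0,"tz":0,"rx":0,"ry":0,"rz":0,"gripper":1}

```text
time_s: 18.27
ee_pos: [478.7, 280.7, 2.6]
ee_rot: [-179.9, -47.2, 43.3]
force: [0.6, -0.5, 0.8]
gripper_width: 0.6
gripper_force: 0.0
```

```bash
cat >> w.py <<'E'
def plan(Cs):
    p,M=status(); Mb=RB.T@M; tcp=RB.T@(p-T); C=tcp-40*Mb[:,2]+16*Mb[:,0]; print('C',C.round(1),'rot',env.state()['ee_rot'].round(1))
    prev=C
    for c in Cs: print(np.round(c,0),'shift',(Mb.T@(np.array(c)-prev)/500).round(4)); prev=np.array(c,float)
E
python3 - <<'E'
from w import *
plan([(-66,0,40)]+[(56-122*np.cos(a),0,63+122*np.sin(a)) for a in np.radians([-5,5,15,25,35,45,55,65,75,85,93,100])])
g=grab('side'); A=cv2.resize(g['frame'][130:260,180:320],None,fx=4.5,fy=4.5,interpolation=cv2.INTER_CUBIC); cv2.imwrite('pics/app.png',A[:,:,::-1])
E
```

```text
t 18.275 box frame tcp [-86.7  -0.2   2.6] rot in box [[0.68, 0.003, 0.733], [0.002, -1.0, 0.003], [0.733, -0.001, -0.68]] q [ 16.  26. 146. 148.  40. -84.] F [ 0.6 -0.5  0.8]
C [-105.2   -0.3   41.5] rot [-179.9  -47.2   43.3]
[-66   0  40] shift [ 0.051  -0.0004  0.0595]
[-66.   0.  52.] shift [ 0.0188 -0.     -0.0161]
[-66.   0.  74.] shift [ 0.0312 -0.     -0.0289]
[-62.   0.  95.] shift [ 0.0357 -0.     -0.0231]
[-55.   0. 115.] shift [ 0.0392  0.     -0.0165]
[-44.   0. 133.] shift [ 0.0415  0.     -0.0095]
[-30.   0. 149.] shift [ 0.0425  0.0001 -0.0021]
[-14.   0. 163.] shift [0.0422 0.0001 0.0053]
[  4.   0. 174.] shift [0.0406 0.0001 0.0125]
[ 24.   0. 181.] shift [0.0378 0.0001 0.0194]
[ 45.   0. 185.] shift [0.0339 0.0001 0.0257]
[ 62.   0. 185.] shift [0.0236 0.0001 0.0246]
[ 77.   0. 183.] shift [0.0177 0.0001 0.024 ]
```

View pics/app.png

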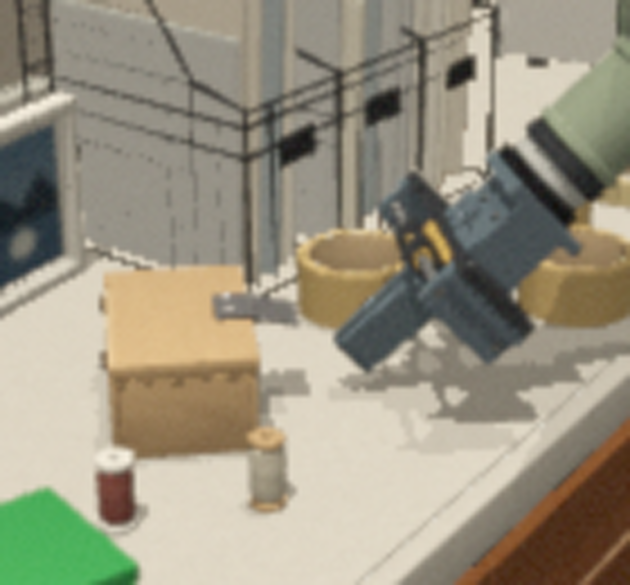

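The fingertip is at (340,335)–(365,368), level with and just in front of the tab's edge at (297,310), and the way beneath the tab is clear. I'll insert it.

Call:
send_rows:
  motion:
    - {"tx":0.0128,"ty":0,"tz":0.0149,"rx":0,"ry":0,"rz":0,"gripper":1}
    - {"tx":0.0128,"ty":0,"tz":0.0149,"rx":0,"ry":0,"rz":0,"gripper":1}
    - {"tx":0.0128,"ty":0,"tz":0.0149,"rx":0,"ry":0,"rz":0,"gripper":1}
    - {"tx":0.0128,"ty":0,"tz":0.0149,"rx":0,"ry":0,"rz":0,"gripper":1}
    - {"tx":0,"ty":0,"tz":0,"rx":0,"ry":0,"rz":0,"gripper":1}

```text
time_s: 18.95
ee_pos: [508.1, 306.4, 3.2]
ee_rot: [179.8, -47.3, 43.4]
force: [0.1, 0.8, 0.7]
gripper_width: 0.4
gripper_force: 0.0
```

Run:
```python
from w import *
g=np.load('side.npy',allow_pickle=True).item(); q=RB@np.array([-105.2,-.3,41.5])+T; q2=RB@np.array([-105.2-32*.68,-.3,41.5-32*.733])+T; print(((proj(g,q)-(180,130))*4.5).round(),((proj(g,q2)-(180,130))*4.5).round())
plan([(-66,0,52)]); rings()
```

```text
[335. 342.] [364. 368.]
t 18.95 box frame tcp [-47.7  -1.6   3.2] rot in box [[0.678, 0.001, 0.735], [0.002, -1.0, -0.001], [0.735, 0.002, -0.678]] q [ 19.  27. 141. 150.  36. -82.] F [0.1 0.8 0.7]
C [-66.3  -1.5  42.1] rot [179.8 -47.3  43.4]
[-66   0  52] shift [ 0.0149 -0.003  -0.013 ]
[307.4 219.2  13.8 120. ] [387.  31.] [-324. -119.]
[377.  199.2  14.6 580. ] [ 459. -213.] [-439. -346.]
[336.4 193.6  13.7 544.5] [478. -71.] [-328. -256.]
[277.  178.2  13.4 511. ] [532. 137.] [-147. -141.]
[ 217.5  173.3   25.8 1145.5] [549. 347.] [10.  0.]
```

Call:
send_rows:
  motion:
    - {"tx":0.015,"ty":-0.003,"tz":-0.013,"rx":0,"ry":0,"rz":0,"gripper":1}
    - {"tx":0.0156,"ty":0,"tz":-0.0145,"rx":0,"ry":0,"rz":0,"gripper":1}
    - {"tx":0.0156,"ty":0,"tz":-0.0145,"rx":0,"ry":0,"rz":0,"gripper":1}
    - {"tx":0.0178,"ty":0,"tz":-0.0116,"rx":0,"ry":0,"rz":0,"gripper":1}
    - {"tx":0.0178,"ty":0,"tz":-0.0116,"rx":0,"ry":0,"rz":0,"gripper":1}
    - {"tx":0.0196,"ty":0,"tz":-0.0082,"rx":0,"ry":0,"rz":0,"gripper":1}
    - {"tx":0.0196,"ty":0,"tz":-0.0082,"rx":0,"ry":0,"rz":0,"gripper":1}
    - {"tx":0,"ty":0,"tz":0,"rx":0,"ry":0,"rz":0,"gripper":1}

```text
time_s: 20.0
ee_pos: [514.4, 314.3, 76.1]
ee_rot: [179.7, -47.4, 43.4]
force: [0.3, -1.1, -1.0]
gripper_width: 0.3
gripper_force: 0.3
```

Run:
```python
from w import *
plan([(56-122*np.cos(a),0,63+122*np.sin(a)) for a in np.radians([30,40,50,60,70,80,88,95,101])]); g=rings()
```

```text
t 20.0 box frame tcp [-37.7  -0.1  76.1] rot in box [[0.677, 0.0, 0.736], [0.002, -1.0, -0.002], [0.736, 0.003, -0.677]] q [ 20.  16. 136. 134.  24. -63.] F [ 0.3 -1.1 -1. ]
C [-56.3  -0.  115. ] rot [179.7 -47.4  43.4]
[-50.   0. 124.] shift [ 0.0223  0.0001 -0.0024]
[-37.   0. 141.] shift [ 0.0422  0.0001 -0.0057]
[-22.   0. 156.] shift [0.0425 0.0001 0.0017]
[ -5.   0. 169.] shift [0.0415 0.0001 0.0091]
[ 14.   0. 178.] shift [0.0393 0.0001 0.0162]
[ 35.   0. 183.] shift [0.0359 0.     0.0228]
[ 52.   0. 185.] shift [0.0256 0.     0.0225]
[ 67.   0. 185.] shift [0.0196 0.     0.0224]
[ 79.   0. 183.] shift [ 0.0145 -0.      0.021 ]
[307.6 219.2  13.7 104.5] [388.  31.] [-324. -120.]
[377.  199.2  14.6 581. ] [ 459. -213.] [-439. -346.]
[336.4 193.6  13.7 544.5] [478. -71.] [-328. -256.]
[277.  178.2  13.4 103. ] [532. 137.] [-147. -141.]
[ 217.   173.    26.2 1126. ] [550. 349.] [12.  1.]
```

Call:
send_rows:
  motion:
    - {"tx":0.0223,"ty":0,"tz":-0.0024,"rx":0,"ry":0,"rz":0,"gripper":1}
    - {"tx":0.0211,"ty":0,"tz":-0.0028,"rx":0,"ry":0,"rz":0,"gripper":1}
    - {"tx":0.0211,"ty":0,"tz":-0.0028,"rx":0,"ry":0,"rz":0,"gripper":1}
    - {"tx":0.0212,"ty":0,"tz":0.0009,"rx":0,"ry":0,"rz":0,"gripper":1}
    - {"tx":0.0212,"ty":0,"tz":0.0009,"rx":0,"ry":0,"rz":0,"gripper":1}
    - {"tx":0.0208,"ty":0,"tz":0.0046,"rx":0,"ry":0,"rz":0,"gripper":1}
    - {"tx":0.0208,"ty":0,"tz":0.0046,"rx":0,"ry":0,"rz":0,"gripper":1}
    - {"tx":0.0196,"ty":0,"tz":0.0081,"rx":0,"ry":0,"rz":0,"gripper":1}
    - {"tx":0.0196,"ty":0,"tz":0.0081,"rx":0,"ry":0,"rz":0,"gripper":1}
    - {"tx":0,"ty":0,"tz":0,"rx":0,"ry":0,"rz":0,"gripper":1}

```text
time_s: 21.3
ee_pos: [565.7, 363.1, 137.1]
ee_rot: [179.8, -47.3, 43.4]
force: [-0.8, 0.7, -0.1]
gripper_width: 0.5
gripper_force: 0.1
```

Run:
```python
from w import *
plan([(56-122*np.cos(a),0,63+122*np.sin(a)) for a in np.radians([75,80,85,90,95,100,103])]); g=rings()
```

```text
t 21.3 box frame tcp [ 33.1   0.3 137.1] rot in box [[0.679, 0.001, 0.734], [0.002, -1.0, -0.001], [0.734, 0.002, -0.679]] q [ 24.  14. 124. 102.  14. -26.] F [-0.8  0.7 -0.1]
C [ 14.6   0.4 176. ] rot [179.8 -47.3  43.4]
[ 24.   0. 181.] shift [0.0205 0.0008 0.0078]
[ 35.   0. 183.] shift [0.0175 0.     0.0121]
[ 45.   0. 185.] shift [0.0164 0.     0.0136]
[ 56.   0. 185.] shift [0.0151 0.     0.015 ]
[ 67.   0. 185.] shift [0.0138 0.     0.0162]
[ 77.   0. 183.] shift [0.0123 0.     0.0174]
[ 83.   0. 182.] shift [0.0066 0.     0.0109]
[307.4 219.3  13.8 120.5] [387.  31.] [-324. -119.]
[377.  199.3  14.6 581.5] [ 458. -213.] [-440. -346.]
[336.4 193.6  13.7 544.5] [478. -71.] [-328. -256.]
[277.  178.3  13.4 523.5] [531. 137.] [-147. -141.]
[ 214.9  170.6   25.3 1081. ] [558. 357.] [23.  1.]
```

Call:
send_rows:
  motion:
    - {"tx":0.0205,"ty":0,"tz":0.0078,"rx":0,"ry":0,"rz":0,"gripper":1}
    - {"tx":0.0175,"ty":0,"tz":0.0121,"rx":0,"ry":0,"rz":0,"gripper":1}
    - {"tx":0.0164,"ty":0,"tz":0.0136,"rx":0,"ry":0,"rz":0,"gripper":1}
    - {"tx":0.0151,"ty":0,"tz":0.015,"rx":0,"ry":0,"rz":0,"gripper":1}
    - {"tx":0.0138,"ty":0,"tz":0.0162,"rx":0,"ry":0,"rz":0,"gripper":1}
    - {"tx":0.0123,"ty":0,"tz":0.0174,"rx":0,"ry":0,"rz":0,"gripper":1}
    - {"tx":0,"ty":0,"tz":0,"rx":0,"ry":0,"rz":0,"gripper":1}

```text
time_s: 22.22
ee_pos: [611.7, 406.2, 144.2]
ee_rot: [179.9, -47.3, 43.3]
force: [0.0, -0.4, -0.0]
gripper_width: 0.7
gripper_force: 0.0
```

Call:
send_rows:
  motion:
    - {"tx":-0.02,"ty":0,"tz":-0.03,"rx":0,"ry":0,"rz":0,"gripper":1}
    - {"tx":-0.01,"ty":0,"tz":-0.06,"rx":0,"ry":0,"rz":0,"gripper":1}
    - {"tx":0,"ty":0,"tz":-0.08,"rx":0,"ry":0,"rz":0,"gripper":1}
    - {"tx":0,"ty":0,"tz":-0.08,"rx":0,"ry":0,"rz":0,"gripper":1}
    - {"tx":0,"ty":0,"tz":-0.08,"rx":0,"ry":0,"rz":0,"gripper":1}
    - {"tx":0,"ty":0,"tz":0,"rx":0,"ry":0,"rz":0,"gripper":1}
    - {"tx":0,"ty":0,"tz":0,"rx":0,"ry":0,"rz":0,"gripper":1}
    - {"tx":0,"ty":0,"tz":0,"rx":0,"ry":0,"rz":0,"gripper":1}
    - {"tx":0,"ty":0,"tz":0,"rx":0,"ry":0,"rz":0,"gripper":1}

```text
time_s: 23.35
ee_pos: [515.4, 316.3, 244.2]
ee_rot: [179.9, -47.2, 43.3]
force: [-0.7, -0.8, -0.5]
gripper_width: 0.4
gripper_force: 0.0
```

Run:
```python
from w import *
plan([]); g=rings(); b=grab('side')
g0=np.load('top.npy',allow_pickle=True).item()
# tab: dark steel expected tip when open 1.83 rad
for th in (0,1.4,1.83):
    q=RB@np.array([56-137*np.cos(th)+4*np.sin(th)*1,0,63+137*np.sin(th)+4*np.cos(th)])+T
    for n,k in(('top',g),('side',b)):
        u,v=proj(k,q).round().astype(int); print(th,n,u,v,k['frame'][v-1:v+2,u-1:u+2].mean((0,1)).round())
# lid-area mask in side: wood bbox
m=cv2.inRange(cv2.cvtColor(b['frame'],cv2.COLOR_RGB2HSV),(10,90,90),(20,200,255)); m[:,260:]=0; m[250:]=0
n,l,s,c=cv2.connectedComponentsWithStats(m); print([x.tolist() for x in s[1:] if x[4]>150])
for th in (0,1.83):
  print(th,[proj(b,RB@np.array([56-104*np.cos(th),y,63+104*np.sin(th)])+T).round().tolist() for y in(-77,77)])
```

```text
t 23.35 box frame tcp [-35.6   0.6 244.2] rot in box [[0.68, 0.001, 0.733], [0.001, -1.0, -0.0], [0.733, 0.001, -0.68]] q [ 20.  -1. 121.  50.  22.  26.] F [-0.7 -0.8 -0.5]
C [-54.1   0.6 283.1] rot [179.9 -47.2  43.3]
[307.6 219.2  13.7 101. ] [388.  31.] [-324. -120.]
[377.  199.3  14.7 582. ] [ 458. -213.] [-440. -346.]
[336.4 193.6  13.7 544.5] [478. -71.] [-328. -256.]
[277.1 178.3  13.3  93. ] [532. 137.] [-147. -142.]
[ 213.   166.    32.1 1840.5] [575. 364.] [40. -6.]
0 top 235 191 [46. 43. 39.]
0 side 247 199 [159. 141. 108.]
1.4 top 208 159 [85. 72. 56.]
1.4 side 208 163 [148. 144. 133.]
1.83 top 196 147 [49. 46. 42.]
1.83 side 188 165 [95. 95. 91.]
[[188, 166, 55, 65, 1517], [246, 182, 14, 22, 254]]
0 [[234.0, 191.0], [240.0, 212.0]]
1.83 [[193.0, 166.0], [193.0, 185.0]]
```

Run:
```python
from w import *
s0=np.load('side.npy',allow_pickle=True).item(); b=grab('side')
bot=lambda f:f[215:260,185:260]
d=np.abs(bot(s0['frame']).astype(int)-bot(b['frame'])).sum(2); print('changed px low box/spools',(d>60).sum(), d.mean())
print(env.job_done())
```

```text
changed px low box/spools 210 21.918518518518518
the job is handed in; nothing more can be done
None
```

The job is handed in: the tape roll sits to the right, clear of the box front, and the images show the lid resting fully open; my last check for box movement was inconclusive, with some changed pixels around the box base that could be shadows, and my first push passed over the roll because the fingertips sit about 40 mm short of the reported TCP.

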